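# Mist the clay pieces and tip them into the tote's pouring corner

## Task

Press the cap of the fixed mister bottle fully down and let it up again, to damp the loose clay pieces in the tote. Then lift the tote by its wooden bar, clear of the table by a good 5 cm at its lowest point, and tip it about 35 degrees with its cut-down pouring corner lowest, so that all three clay pieces slide together into that corner. Finish while still holding the tote up and tilted like this, without letting go or putting it down; keep the pieces in the tote and leave the other things on the table alone.

Things in the scene. Friction and masses are not known exactly. Their poses are not given: they have to be found in the camera images.
- tote: white plastic open tote, 200 (x) x 150 (y) mm, 52 mm high, walls and floor 5 mm, 0.25 kg empty, at any yaw, with a wooden carrying bar on two ply uprights (34 mm wide in y) outside its x ends. Origin: centre of its underside, z up. The pouring corner, at (+x, +y), is the one whose two walls are cut down to 30 mm over the last 45 mm; the other corners are full height
- handle (a point): centre of the tote's wooden bar, 95 mm above the tote's underside. The bar runs along the tote's x, 200 mm long between the uprights, 20 mm thick (tote y), 24 mm high (83 to 107 mm above the underside); grip it across its thickness from above, firmly (about 50 N), as the load hangs below it
- corner (a point): the pouring corner of the tote: inner floor corner at (+95, +70, +5) mm in the tote's frame
- corner_foot (a point): outer bottom corner of the tote under the pouring corner, at (+100, +75, 0) mm in the tote's frame: its lowest point when tipped that way
- piece_1: loose brick-stamped brown clay block, 33 x 27 x 30 mm, about 60 g, lying in the tote; origin: centre of its underside. Sealed and slippery: friction on the tote about 0.2, it starts to slide on the tote's floor at a tilt of about 12 to 15 degrees and along its walls too at 25 to 30
- piece_2: loose brick-stamped brown clay block, 33 x 27 x 30 mm, about 60 g, lying in the tote; origin: centre of its underside. Sealed and slippery: friction on the tote about 0.2, it starts to slide on the tote's floor at a tilt of about 12 to 15 degrees and along its walls too at 25 to 30
- piece_3: loose brick-stamped brown clay block, 33 x 27 x 30 mm, about 60 g, lying in the tote; origin: centre of its underside. Sealed and slippery: friction on the tote about 0.2, it starts to slide on the tote's floor at a tilt of about 12 to 15 degrees and along its walls too at 25 to 30
- mister: grey pump mister bottle, 68 mm across, in a 96 x 96 mm plywood foot fixed to the table; origin: centre of the foot's underside. 164 mm high with the cap; its nozzle points to the mister's -y, towards the tote
- cap_top (a point): centre of the top of the mister's white sprung cap, a disc 33 mm across with a flat top 28 mm across, 164 mm above the table when up; press it straight down
- cap (a joint): travel of the cap: 0 up, 0.008 m fully down; the spring needs 1 N to start and 5 N to be fully down, and returns it
- round_cutter: bystander: tin ring cutter, 58 mm across, 28 mm high; origin: centre of its underside
- saucer: bystander: amber glass saucer, 90 mm across, 12 mm high; origin: centre of its underside
- raw_tower: bystander: raw clay tower house, 71 x 72 x 143 mm; origin: centre of its underside
Mind the look-alikes: they are no part of the job. Leave any green, purple or turquoise look-alike of the piece_1 alone.

How it is judged (in metres and radians):
On the way, in this order (a step that is already met when the one before it is completed fails the run):
1. the mister's cap is pressed down (by more than 5.5 of its 8 mm) while the tote still stands where it was (value of joint cap above 0.0055 m and distance of tote from where it was at the start of the episode below 0.02 m), for 0.05 s.
2. the cap is let up again before the tote is lifted (value of joint cap below 0.0015 m and height (world z) of corner_foot below 0.01 m), for 0.1 s.
3. the gripper holds the tote by its bar, clear of the table (height (world z) of corner_foot above 0.03 m and contact force between tote and the fingers above 1 N and z of the grasp point in the frame of tote above 0.07 m), for 0.2 s.
At the end, for the whole second after the job is handed in: Fingers hold the tote by its bar, pouring corner's foot over 30 mm above the table; tote tilted 22 to 50 degrees, its +x and +y axes each dipping over 8.5 degrees; all three pieces' underside centres within 100 mm of the inner pouring corner; all slower than 0.05 m/s; cap up (all of step 3 and angle between tote's own z axis and vertical between 0.38 and 0.87 rad and angle between tote's own x axis and vertical above 1.72 rad and angle between tote's own y axis and vertical above 1.72 rad and linear speed of each of tote, piece_1, piece_2, piece_3 below 0.05 m/s and value of joint cap below 0.0015 m and distance between each of piece_1, piece_2, piece_3 and corner below 0.1 m); the arm keeps its last pose, push and grip.
It fails at once if a clay piece leaves the tote (distance between any of piece_1, piece_2, piece_3 and tote above 0.17 m).
It fails at once if a bystander (ring cutter, saucer, raw clay tower) is moved by more than 3 cm or toppled (distance of any of round_cutter, saucer, raw_tower from where it was at the start of the episode above 0.03 m or angle between raw_tower's own z axis and vertical above 0.5 rad).
It also fails if it takes over 51 s, if anything falls off the work surface, if the arm or the gripper's body presses on something with over 40 N, if the wrist force passes 120 N, or if a joint passes its speed limit or range.

## Robot

A 7-joint arm with a two-finger parallel gripper is mounted at the origin on the work surface; the furniture and walls round the work are solid. World frame = base frame: x ahead of the robot, y to its left, z up, the work surface at z = 0. Lengths are in m, angles in degrees, forces in N, time in s.
With the tool pointing down it reaches from about 0.4 to 0.85 m from the base axis. Payload 4.4 kg.
Tool frame: the origin (TCP) lies midway between the tips of the shut fingers; the grasp point (between the pads) lies 19 mm behind it; z points along the fingers, y is the line along which they close (so a half turn about z gives the same grasp; the last joint's range is limited). The gripper opens to 94 mm and grips with 3 to 60 N. Pads are 16 mm wide; open, the fingers measure 119 mm over their backs; the gripper's body (75 mm by 177 mm) begins 78 mm behind the grasp point.
Start: joints at [62.063, 36.005, 2.206, 86.941, -1.547, 57.084, -1.146], TCP at [0.266, -0.593, 0.205] pointing down, gripper open.
Joint ranges: [-175.42, 175.42], [-21.48, 121.26], [-71.46, 75.88], [10.55, 141.38], [-63.04, 243.04], [13.31, 113.54], [-168.57, 168.57]. Speed limits (degrees/s): [147.25, 147.25, 180, 180, 180, 180, 180].

## Interface

Orientations are given as [roll, pitch, yaw] about the fixed x, y, z axes, in that order (R = Rz(yaw) Ry(pitch) Rx(roll)).
In Python, from station import env gives the robot as it stands.
- The arm moves only by the shell command python3 -m handwheel 'ROWS'. ROWS is JSON, a list of rows, each a list of 7 numbers: the shift along the tool's x, y, z in mm, then the turn, a rotation vector about the tool's x, y, z in rad, then the finger opening in mm, from 0 to 94. In form: [[dx, dy, dz, rx, ry, rz, jaw], ...]. A call has 1 to 20 rows; each row is the pose to reach, as a shift and turn from the pose commanded when the call began, along the tool's axes at that moment; what a row does not reach only later rows make up. A row lasts 1/10 s, in which the tool goes at most 50 mm and 8.59 degrees, less where a joint would pass 70% of its speed; a pose out of reach is approached as far as the arm can. A call with a gripper value outside its range is refused whole. The fingers move at their own pace and stop on an object; the grip force is fixed at half the most. Time passes only in rows, so rows that repeat a pose let the fingers close. It gives the time, the measured TCP pose, the force, the opening and the grip force at its end, in the units of the state.
- env.observe(): the state, without advancing time (a new reading comes with each control period).
- env.grab_frame(name): name is "side" or "top"; returns a dict with "img" (420x560x3 uint8, red, green, blue), "camera_matrix" (3x3 intrinsics, pixels), "pose" (4x4, takes a point from camera to world coordinates). Camera axes: x right, y down, z forward; pixel columns grow to the right and rows downward; lengths in m; the calibration is good to about 2 mm. A picture is of the moment at which its call begins. There is no depth.
- env.sign_off(): hands the job in; it is judged then, once.
Trained networks look in a picture, given as the dict that the camera call returned (one of the last four; its "shot" number tells which), for a name from the list of things; names that differ only in an ending like _2 or _b are one class to them, and where a whole thing is asked for, a point or a joint stands for the part that bears it (a point fixed in the world has none). Each returns a list of dicts, best first, with "p" (0 to 1); they miss things now and then, are a little off and sometimes report something else, mostly with a low value. They report only what shows in the picture. A call takes as long as a camera call. They do not tell look-alikes from the thing itself.
- env.look_for(target, picture): "at" ([column, row] in pixels, amid what is visible of it).
- env.mark_of(target, picture): "at" ([column, row] in pixels: a listed point, or the origin of a listed thing).
The state is a dict: "clock": time; "q": joint angles; "qvel": joint speeds; "tau": joint torques, N m; "tcp_pos": TCP position; "orientation": TCP orientation; "force": force on the tool from outside, world axes, zero at the start; "ft_torque": the same for the moment, N m; "width": finger opening in m; "gripper_force": force on a finger pad.
Only numpy, scipy, OpenCV 4.12 (cv2) and the standard library are available. Lean on these libraries where they do the work, as an engineer would, in place of code of your own. Each camera call takes 0.05 s, during which the arm holds its last target. There are 200 camera calls.

## Working session

There is one attempt and no reset: what is moved stays moved. The work goes in short steps, Python scripts to look and compute and a shell command to move; the robot and the scene stay as the last step left them, time stands still between calls to the robot, and variables do not carry over. Pictures are saved under pics/ and viewed, at most 10 in all, crops included, and the job is handed in when it is done.

```bash
mkdir -p pics; ls
cat > h.py <<'E'
import numpy as np, cv2
from station import env
def px2ray(f,p):
    K=f["camera_matrix"];T=f["pose"]
    d=T[:3,:3]@np.linalg.inv(K)@np.array([p[0],p[1],1.]);return T[:3,3],d/np.linalg.norm(d)
def tri(f1,p1,f2,p2):
    A=np.zeros((3,3));b=np.zeros(3);R=[]
    for f,p in((f1,p1),(f2,p2)):
        o,d=px2ray(f,p);M=np.eye(3)-np.outer(d,d);A+=M;b+=M@o;R.append((o,M))
    x=np.linalg.solve(A,b);return x,[float(np.linalg.norm(M@(x-o))) for o,M in R]
def onz(f,p,z):
    o,d=px2ray(f,p);return o+d*(z-o[2])/d[2]
E
python3 - <<'E'
from h import *
s=env.observe();print({k:np.round(v,3).tolist() for k,v in s.items() if k in("clock","q","tcp_pos","orientation","force","width")})
F={n:env.grab_frame(n) for n in("side","top")}
for n in F:
    cv2.imwrite(f"pics/{n}0.png",F[n]["img"][...,::-1]);print(n,np.round(F[n]["pose"],3).tolist())
for t in["handle","corner","corner_foot","cap_top","mister","tote","piece_1","raw_tower","saucer","round_cutter"]:
    R={}
    for n in F:
        R[n]=env.mark_of(t,F[n]);print(t,n,[(np.round(r["at"]).tolist(),round(r["p"],2)) for r in R[n]])
    if R["side"] and R["top"]:
        x,e=tri(F["side"],R["side"][0]["at"],F["top"],R["top"][0]["at"]);print("   ",x.round(3),np.round(e,4))
E
```

```text
pics
{'clock': 0.0, 'q': [62.062, 36.059, 2.203, 86.993, -1.548, 57.081, -1.145], 'tcp_pos': [0.266, -0.592, 0.205], 'orientation': [-179.896, 0.001, 24.167], 'force': [0.547, -0.578, 0.024], 'width': 0.094}
side [[-1.0, 0.007, -0.027, 0.574], [0.025, 0.666, -0.745, 0.704], [0.013, -0.746, -0.666, 0.778], [0.0, 0.0, 0.0, 1.0]]
top [[-0.03, -0.989, 0.145, 0.4], [-0.999, 0.031, 0.009, -0.039], [-0.013, -0.144, -0.989, 1.188], [0.0, 0.0, 0.0, 1.0]]
handle side [([292.0, 246.0], 0.69)]
handle top [([246.0, 215.0], 0.95)]
    [0.521 0.065 0.09 ] [0.0024 0.0024]
corner side [([340.0, 274.0], 0.62)]
corner top [([245.0, 257.0], 0.74)]
    [0.405 0.078 0.006] [0.0029 0.0029]
corner_foot side [([346.0, 271.0], 0.6)]
corner_foot top [([248.0, 261.0], 0.84), ([242.0, 219.0], 0.3)]
    [0.392 0.069 0.006] [0.0014 0.0014]
cap_top side [([315.0, 302.0], 0.6)]
cap_top top [([164.0, 221.0], 0.56)]
    [0.498 0.268 0.166] [0.003 0.003]
mister side [([311.0, 350.0], 0.64)]
mister top [([182.0, 228.0], 0.65)]
    [ 0.493  0.264 -0.006] [0.0012 0.0012]
tote side [([292.0, 273.0], 0.65)]
tote top [([245.
[... 160 characters left out ...]
57), ([373.0, 279.0], 0.47), ([295.0, 294.0], 0.46), ([340.0, 186.0], 0.34)]
piece_1 top [([228.0, 221.0], 0.62), ([247.0, 195.0], 0.58), ([270.0, 210.0], 0.58), ([316.0, 239.0], 0.56), ([240.0, 278.0], 0.52), ([308.0, 200.0], 0.5), ([362.0, 269.0], 0.43)]
    [0.543 0.114 0.073] [0.0379 0.0379]
raw_tower side [([193.0, 267.0], 0.9)]
raw_tower top [([256.0, 139.0], 0.65), ([243.0, 259.0], 0.27)]
    [ 0.761  0.038 -0.008] [0. 0.]
saucer side [([301.0, 166.0], 0.89), ([295.0, 248.0], 0.66)]
saucer top [([396.0, 230.0], 0.9)]
    [ 0.472 -0.371 -0.005] [0.0021 0.0021]
round_cutter side [([337.0, 187.0], 0.69)]
round_cutter top [([362.0, 268.0], 0.62)]
    [ 0.365 -0.264 -0.008] [0.0055 0.0055]
```

```bash
python3 -c "
import cv2
a=cv2.imread('pics/top0.png')[100:330,130:430];cv2.imwrite('pics/topc.png',cv2.resize(a,None,fx=2.6,fy=2.6,interpolation=2))"
```

```text
(no output)
```

View pics/topc.png

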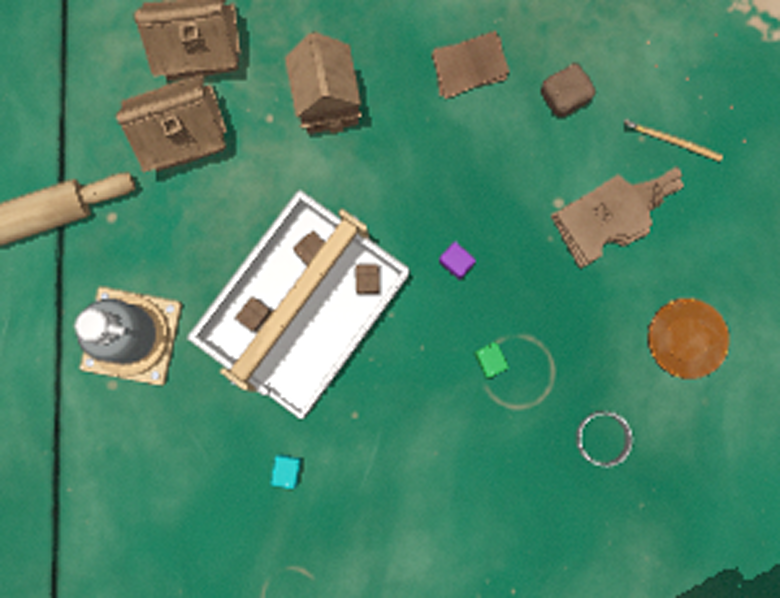

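View pics/side0.png

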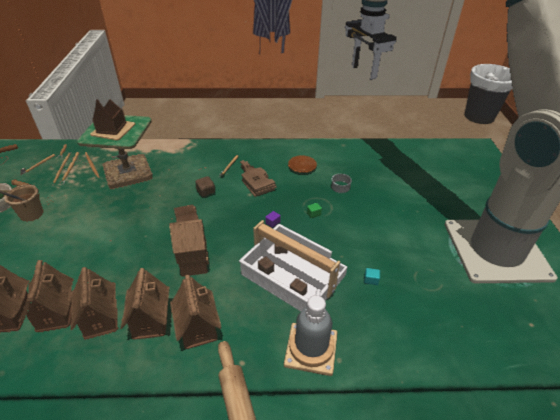

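The top crop shows the tote with its bar running from (238,380) to (352,220). The cut-down corner is at about (300,415), towards the robot, with three brown pieces inside. The mister is at the left, and purple, green and cyan look-alikes lie outside the tote. The side view agrees: bar centre near (292,246), cap near (316,302).

Run:
```python
from h import *
F={n:env.grab_frame(n) for n in("side","top")}
a=F["top"]["img"][195:255,135:205];b=F["side"]["img"][275:335,280:350]
m=np.hstack([cv2.resize(i,None,fx=5.5,fy=5.5,interpolation=cv2.INTER_NEAREST) for i in(a,b)])
cv2.imwrite("pics/cap.png",m[...,::-1])
t=F["top"];f=lambda c:(130+c[0]/2.6,100+c[1]/2.6)
P=[onz(t,f(c),.052) for c in[(300,193),(408,272),(300,417),(190,338)]]
for p in P:print(p.round(3))
P=np.array(P);print("ctr",P.mean(0).round(3))
for u,v in((0,3),(1,2)):
    d=P[v]-P[u];print(np.linalg.norm(d).round(3),np.degrees(np.arctan2(d[1],d[0])).round(1))
b=[onz(t,f(c),.107) for c in[(352,222),(236,378)]];d=b[1]-b[0];print("bar",np.mean(b,0).round(3),np.linalg.norm(d).round(3),np.degrees(np.arctan2(d[1],d[0])).round(1))
for p in env.mark_of("piece_1",t)[:4]:print("piece",onz(t,p["at"],.005).round(3),round(p["p"],2))
R=[env.mark_of("handle",F[n])[0]["at"] for n in F];print("handle",tri(F["side"],R[0],t,R[1]))
R=[env.mark_of("cap_top",F[n])[0]["at"] for n in F];print("cap",R,tri(F["side"],R[0],t,R[1]))
```

```text
[0.64  0.067 0.052]
[ 0.548 -0.05   0.052]
[0.394 0.072 0.052]
[0.483 0.19  0.052]
ctr [0.516 0.07  0.052]
0.199 142.0
0.196 141.7
bar [0.516 0.07  0.107] 0.202 142.2
piece [0.514 0.11  0.005] 0.7
piece [ 0.55  -0.001  0.005] 0.69
piece [ 0.572 -0.104  0.005] 0.63
piece [0.35  0.09  0.005] 0.58
handle (array([0.51723345, 0.07033737, 0.09108988]), [0.002284920783442547, 0.002284920783442474])
cap [[316.2, 298.5], [159.9, 223.1]] (array([0.49422771, 0.2730724 , 0.18135533]), [0.00038322277303910567, 0.0003832227730391776])
```

View pics/cap.png

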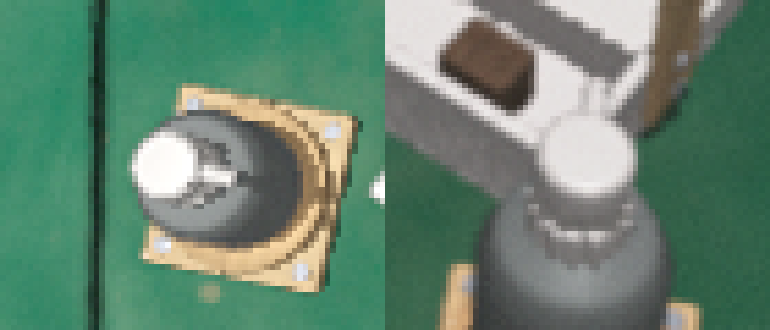

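The cap disc's centre is at about (165,225) in the top view and (317,303) in the side view. I'll use my own pixel readings for the cap.

Run:
```python
from h import *
F={n:env.grab_frame(n) for n in("side","top")}
print(tri(F["side"],(316.9,302.6),F["top"],(165.2,225.2)), onz(F["top"],(165.2,225.2),.164),onz(F["side"],(316.9,302.6),.164),"foot",onz(F["top"],(180.6,229.5),.015))
from scipy.spatial.transform import Rotation as R
s=env.observe();T=R.from_euler("xyz",s["orientation"],degrees=True)
print(T.inv().apply(np.array([.493,.267,.23])-s["tcp_pos"])*1000, s["clock"])
```

```text
(array([0.49063544, 0.26606167, 0.15942106]), [0.0005938332618996545, 0.0005938332618997454]) [0.48965483 0.26482875 0.164     ] [0.49182643 0.2691713  0.164     ] foot [0.48866161 0.26358609 0.015     ]
[ 559.03229106 -691.78985049  -24.50143304] 1.55
```

```bash
python3 -m handwheel '[[110,-95,-25,0,0,-0.35,0],[328,-282,-25,0,0,-1.0,0],[328,-282,-25,0,0,-1.0,0],[328,-282,-25,0,0,-1.0,0],[328,-282,-25,0,0,-1.0,0],[328,-282,-25,0,0,-1.0,0],[328,-282,-25,0,0,-1.0,0],[328,-282,-25,0,0,-1.0,0],[557,-691,-25,0,0,-2.06,0],[557,-691,-25,0,0,-2.06,0],[557,-691,-25,0,0,-2.06,0],[557,-691,-25,0,0,-2.06,0],[557,-691,-25,0,0,-2.06,0],[557,-691,-25,0,0,-2.06,0],[557,-691,-25,0,0,-2.06,0],[557,-691,-25,0,0,-2.06,0],[557,-691,-25,0,0,-2.06,0],[557,-691,-25,0,0,-2.06,0],[557,-691,-25,0,0,-2.06,0],[557,-691,-25,0,0,-2.06,0]]'
cat > d.py <<'E'
import sys;from h import *
from scipy.spatial.transform import Rotation as R
s=env.observe();T=R.from_euler("xyz",s["orientation"],degrees=True)
print(s["clock"],np.round(s["tcp_pos"],4),np.round(s["orientation"],2),"q",np.round(s["q"],1),"F",np.round(s["force"],2),"w",s["width"],"g",s["gripper_force"])
x=np.array([float(v) for v in sys.argv[1:4]])
print("tool shift mm",(T.inv().apply(x-s["tcp_pos"])*1000).round(1))
E
python3 d.py .491 .266 .172
```

```text
clock: 3.55
tcp_pos: [0.4909, 0.2668, 0.2303]
orientation: [-180.0, -0.0, 142.4]
force: [-0.5, -0.3, 0.6]
width: 0.0006
gripper_force: 0.0
3.55 [0.4909 0.2668 0.2303] [-1.7999e+02 -2.0000e-02  1.4237e+02] q [ -8.8  30.1 -34.5  99.4  19.8  56.8   1.7] F [-0.45 -0.26  0.58] w 0.0006379593849428793 g 0.0
tool shift mm [-0.5 -0.5 58.3]
```

```bash
python3 -m handwheel '[[0,0,30,0,0,0,0],[0,0,50,0,0,0,0],[0,0,60,0,0,0,0],[0,0,64,0,0,0,0],[0,0,67,0,0,0,0],[0,0,69,0,0,0,0],[0,0,71,0,0,0,0],[0,0,72,0,0,0,0],[0,0,73,0,0,0,0],[0,0,73,0,0,0,0],[0,0,73,0,0,0,0]]'
```

```text
clock: 4.65
tcp_pos: [0.492, 0.2651, 0.1578]
orientation: [180.0, 0.1, 142.2]
force: [1.2, -2.3, 5.1]
width: 0.0006
gripper_force: 2.0
```

```bash
python3 -m handwheel '[[0,0,1,0,0,0,0],[0,0,2,0,0,0,0],[0,0,2,0,0,0,0],[0,0,2,0,0,0,0]]'
python3 - <<'E'
from h import *
F=env.grab_frame("side");cv2.imwrite("pics/press.png",cv2.resize(F["img"][200:400,200:440],None,fx=3,fy=3)[...,::-1])
E
```

```text
clock: 5.05
tcp_pos: [0.492, 0.2652, 0.1562]
orientation: [180.0, 0.1, 142.2]
force: [0.7, -3.7, 10.2]
width: 0.0004
gripper_force: 4.7
```

View pics/press.png

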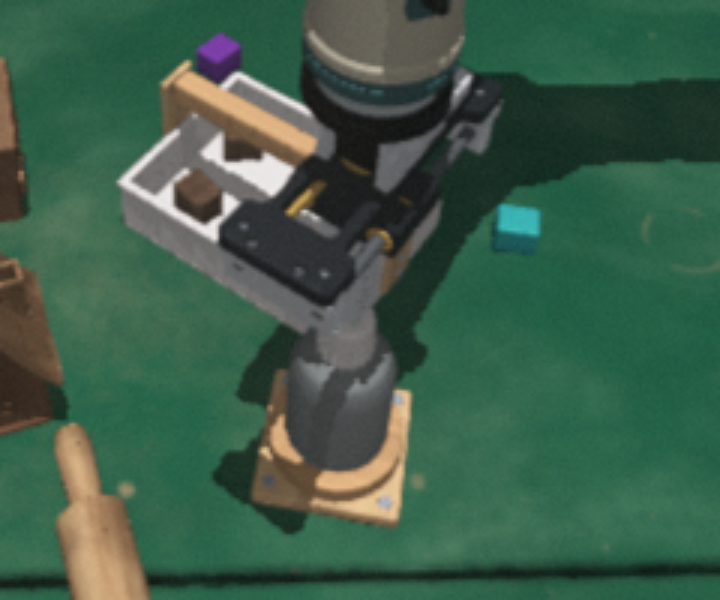

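The fingers are on the cap at about (350,330) and it sits at its stop: 10 N at z = 0.156. The tote hasn't moved. Next I release the cap.

```bash
python3 -m handwheel '[[0,0,-5,0,0,0,0],[0,0,-20,0,0,0,0],[0,0,-50,0,0,0,0],[0,0,-84,0,0,0,94],[0,0,-84,0,0,0,94],[0,0,-84,0,0,0,94]]'; python3 d.py .522 .065 .19
```

```text
clock: 5.7
tcp_pos: [0.491, 0.2665, 0.2396]
orientation: [179.9, -0.0, 142.2]
force: [-0.3, -0.3, -0.1]
width: 0.0211
gripper_force: 0.0
5.7 [0.491  0.2665 0.2396] [ 1.7992e+02 -4.0000e-02  1.4224e+02] q [ -8.5  29.5 -34.8  98.7  19.3  57.8   2. ] F [-0.32 -0.33 -0.1 ] w 0.021092260889960114 g 0.0
tool shift mm [-147.9 -140.4   49.2]
```

```bash
python3 -m handwheel '[[-148,-140,0,0,0,0,94],[-148,-140,0,0,0,0,94],[-148,-140,0,0,0,0,94],[-148,-140,0,0,0,0,94],[-148,-140,0,0,0,0,94],[-148,-140,0,0,0,0,94],[-148,-140,50,0,0,0,94],[-148,-140,70,0,0,0,94],[-148,-140,70,0,0,0,94]]'; python3 d.py .522 .065 .0765;  python3 - <<'E'
from h import *
for n in("side","top"):
    F=env.grab_frame(n);globals()[n]=F["img"]
m=np.hstack([cv2.resize(side[180:330,220:370],None,fx=2.6,fy=2.6),cv2.resize(top[150:300,180:330],None,fx=2.6,fy=2.6)])
cv2.imwrite("pics/above.png",m[...,::-1])
E
```

```text
clock: 6.6
tcp_pos: [0.5194, 0.0662, 0.1664]
orientation: [-179.8, -0.4, 142.4]
force: [0.8, -0.5, 0.8]
width: 0.0922
gripper_force: 0.0
6.6 [0.5194 0.0662 0.1664] [-179.79   -0.35  142.43] q [ 11.4  31.8 -32.2 108.5  22.5  46.5  19.6] F [ 0.75 -0.51  0.83] w 0.09219802999752148 g 0.0
tool shift mm [-3.3  0.9 89.9]
```

View pics/above.png

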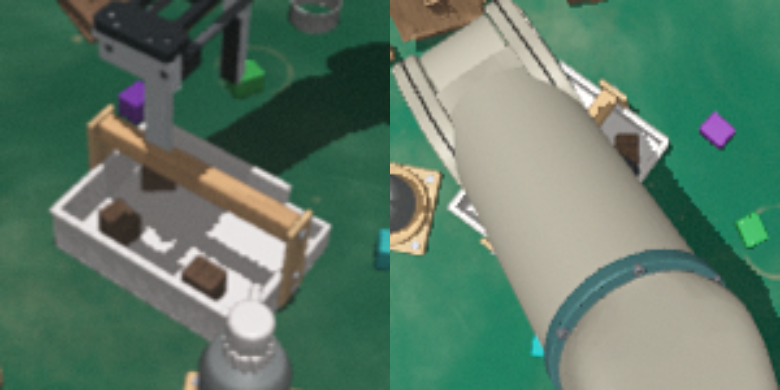

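The side crop shows the fingers straddling the bar, one on each side at (165,130) and (235,60), and the cap back up. Now I descend and grip.

```bash
python3 -m handwheel '[[0,0,30,0,0,0,94],[0,0,60,0,0,0,94],[0,0,80,0,0,0,94],[0,0,93,0,0,0,94],[0,0,93,0,0,0,94],[0,0,93,0,0,0,60],[0,0,93,0,0,0,40],[0,0,93,0,0,0,30],[0,0,93,0,0,0,10],[0,0,93,0,0,0,0],[0,0,93,0,0,0,0],[0,0,93,0,0,0,0],[0,0,93,0,0,0,0]]'; python3 d.py .522 .065 .0765
```

```text
clock: 8.0
tcp_pos: [0.5226, 0.0641, 0.0765]
orientation: [180.0, -0.0, 142.2]
force: [0.0, 0.4, 0.2]
width: 0.0335
gripper_force: 0.0
8.0 [0.5226 0.0641 0.0765] [180.    -0.   142.19] q [  7.4  39.1 -26.5 112.8  29.4  34.9  13.6] F [0.03 0.44 0.22] w 0.033519983824906424 g 0.0
tool shift mm [ 1.   0.4 -0. ]
```

```bash
python3 -m handwheel '[[0,0,0,0,0,0,0],[0,0,0,0,0,0,0],[0,0,0,0,0,0,0],[0,0,0,0,0,0,0],[0,0,0,0,0,0,0],[0,0,0,0,0,0,0],[0,0,0,0,0,0,0]]'
```

```text
clock: 8.7
tcp_pos: [0.5227, 0.0643, 0.0765]
orientation: [180.0, 0.0, 142.2]
force: [1.1, 1.4, -1.1]
width: 0.0196
gripper_force: 30.0
```

```bash
python3 -m handwheel '[[0,0,-4,0,0,0,0],[0,0,-12,0,0,0,0],[0,0,-24,0,0,0,0],[0,0,-38,0,0,0,0],[0,0,-52,0,0,0,0],[0,0,-66,0,0,0,0],[-4,-1,-80,0,0,0,0],[-12,-3,-94,0,0,0,0],[-22,-5,-108,0,0,0,0],[-34,-8,-122,0,0,0,0],[-46,-11,-136,0,0,0,0],[-58,-14,-150,0,0,0,0],[-70,-17,-164,0,0,0,0],[-82,-20,-178,0,0,0,0],[-93,-22,-190,0,0,0,0],[-103,-24,-200,0,0,0,0],[-111,-26,-207,0,0,0,0],[-116,-27,-211,0,0,0,0],[-120,-27,-213,0,0,0,0],[-120,-27,-213,0,0,0,0]]'; python3 d.py .6 -.03 .29
python3 - <<'E'
from h import *
F=env.grab_frame("side");cv2.imwrite("pics/lift.png",cv2.resize(F["img"][100:340,160:440],None,fx=2.4,fy=2.4)[...,::-1])
E
```

```text
clock: 10.7
tcp_pos: [0.6009, -0.031, 0.2894]
orientation: [-180.0, -0.0, 142.2]
force: [-0.2, 0.0, -4.8]
width: 0.0196
gripper_force: 30.0
10.7 [ 0.6009 -0.031   0.2894] [-1.7999e+02 -1.0000e-02  1.4218e+02] q [ 21.5  30.6 -34.5  87.9  18.2  67.3  35.8] F [-0.2   0.04 -4.84] w 0.019579987829228783 g 29.999107718467712
tool shift mm [ 1.3  0.3 -0.6]
```

View pics/lift.png

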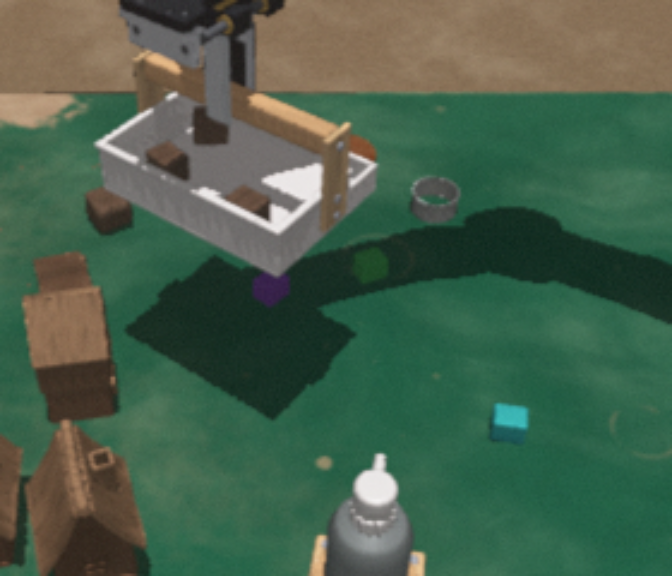

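The tote hangs level with all three pieces inside, and it is well clear of the table and the bystanders. Next I tilt it slowly about the axis for the pouring corner.

```bash
python3 -m handwheel '[[0,0,0,-0.016,-0.019,0,0],[0,0,0,-0.048,-0.057,0,0],[0,0,0,-0.080,-0.096,0,0],[0,0,0,-0.109,-0.130,0,0],[0,0,0,-0.129,-0.153,0,0],[0,0,0,-0.137,-0.162,0,0],[0,0,0,-0.144,-0.171,0,0],[0,0,0,-0.152,-0.181,0,0],[0,0,0,-0.160,-0.190,0,0],[0,0,0,-0.168,-0.199,0,0],[0,0,0,-0.175,-0.208,0,0],[0,0,0,-0.183,-0.217,0,0],[0,0,0,-0.191,-0.226,0,0],[0,0,0,-0.198,-0.236,0,0],[0,0,0,-0.206,-0.245,0,0],[0,0,0,-0.214,-0.254,0,0],[0,0,0,-0.221,-0.263,0,0],[0,0,0,-0.229,-0.272,0,0],[0,0,0,-0.237,-0.281,0,0],[0,0,0,-0.244,-0.291,0,0]]'; python3 d.py .6 -.03 .29
python3 - <<'E'
from h import *
F=env.grab_frame("side");cv2.imwrite("pics/tilt1.png",cv2.resize(F["img"][90:290,160:400],None,fx=2.4,fy=2.4)[...,::-1])
E
```

```text
clock: 12.75
tcp_pos: [0.6007, -0.0309, 0.2894]
orientation: [165.6, 16.5, 140.1]
force: [-0.5, 0.3, -4.2]
width: 0.0199
gripper_force: 30.0
12.75 [ 0.6007 -0.0309  0.2894] [165.58  16.54 140.08] q [ 27.5  19.2 -35.1 110.5  21.5  33.2  32.3] F [-0.49  0.3  -4.24] w 0.019931683048654027 g 29.999217689037323
tool shift mm [ 0.9  0.4 -0.8]
```

View pics/tilt1.png

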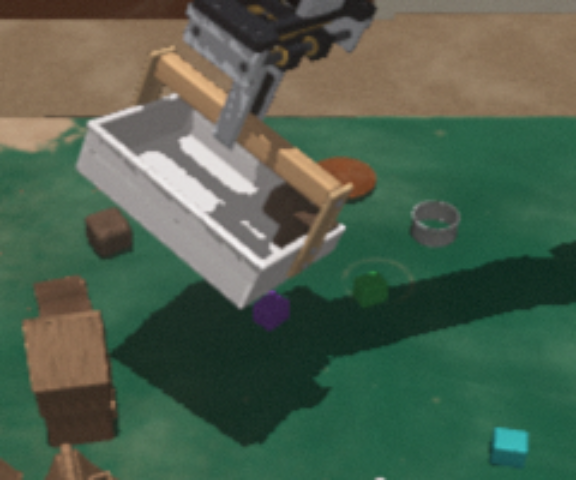

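The pieces are already sliding into the pouring corner, a dark cluster at (295,215). Joint 6 is getting low, so I shift up and outward during the rest of the tilt.

```bash
python3 d.py .65 -.031 .33
```

```text
12.8 [ 0.6003 -0.0309  0.2893] [165.61  16.54 140.1 ] q [ 27.5  19.2 -35.  110.5  21.5  33.2  32.3] F [-1.28 -0.14 -4.14] w 0.01960880824405188 g 29.999218583106995
tool shift mm [-48.3  37.8 -19.4]
```

```bash
python3 -m handwheel '[[-2,1,-1,-0.004,-0.005,0,0],[-5,4,-2,-0.012,-0.014,0,0],[-9,7,-4,-0.020,-0.024,0,0],[-13,10,-5,-0.029,-0.034,0,0],[-18,14,-7,-0.038,-0.045,0,0],[-22,17,-9,-0.047,-0.056,0,0],[-26,20,-10,-0.056,-0.067,0,0],[-30,23,-12,-0.065,-0.077,0,0],[-34,27,-14,-0.074,-0.088,0,0],[-38,30,-15,-0.083,-0.099,0,0],[-42,33,-17,-0.092,-0.110,0,0],[-45,35,-18,-0.101,-0.120,0,0],[-47,37,-19,-0.110,-0.131,0,0],[-48,38,-19,-0.119,-0.142,0,0],[-48,38,-19,-0.128,-0.153,0,0],[-48,38,-19,-0.137,-0.163,0,0],[-48,38,-19,-0.144,-0.171,0,0],[-48,38,-19,-0.148,-0.176,0,0],[-48,38,-19,-0.148,-0.176,0,0],[-48,38,-19,-0.148,-0.176,0,0]]'; python3 d.py .65 -.031 .33
python3 - <<'E'
from h import *
F={n:env.grab_frame(n) for n in("side","top")}
m=np.hstack([cv2.resize(F["side"]["img"][50:250,150:340],None,fx=2.1,fy=2.1),cv2.resize(F["top"]["img"][100:300,180:370],None,fx=2.1,fy=2.1)])
cv2.imwrite("pics/tilt2.png",m[...,::-1])
for t in("handle","corner","corner_foot","tote","piece_1"):
    R={n:env.mark_of(t,F[n]) for n in F};print(t,{n:[(np.round(r["at"]).tolist(),round(r["p"],2)) for r in R[n][:4]] for n in R})
    if R["side"] and R["top"]:print(tri(F["side"],R["side"][0]["at"],F["top"],R["top"][0]["at"]))
E
```

```text
clock: 14.8
tcp_pos: [0.6507, -0.0306, 0.3299]
orientation: [155.8, 26.0, 136.5]
force: [-0.5, -0.2, -3.0]
width: 0.0201
gripper_force: 30.0
14.8 [ 0.6507 -0.0306  0.3299] [155.81  26.02 136.54] q [ 26.1  16.4 -31.5 113.9  26.4  18.6  28. ] F [-0.52 -0.19 -3.02] w 0.020052160918216533 g 29.999421536922455
tool shift mm [ 0.1 -0.6 -0.5]
handle {'side': [([238.0, 130.0], 0.77)], 'top': [([276.0, 148.0], 0.71)]}
(array([ 0.63692613, -0.02703211,  0.33536836]), [1.4150234160999234e-05, 1.4150234161098606e-05])
corner {'side': [([260.0, 181.0], 0.97), ([239.0, 130.0], 0.39)], 'top': []}
corner_foot {'side': [([260.0, 187.0], 0.87), ([303.0, 165.0], 0.44)], 'top': []}
tote {'side': [([216.0, 160.0], 0.74)], 'top': [([274.0, 135.0], 0.8)]}
(array([ 0.68721663, -0.0224053 ,  0.26426717]), [3.5009306462822983e-05, 3.500930646287796e-05])
piece_1 {'side': [([248.0, 184.0], 0.65), ([374.0, 276.0], 0.63), ([278.0, 227.0], 0.47), ([314.0, 215.0], 0.46)], 'top': [([242.0, 281.0], 0.53), ([304.0, 199.0], 0.37)]}
(array([0.4827541 , 0.06954418, 0.28805067]), [0.13174604457877717, 0.13174604457877714])
```

View pics/tilt2.png

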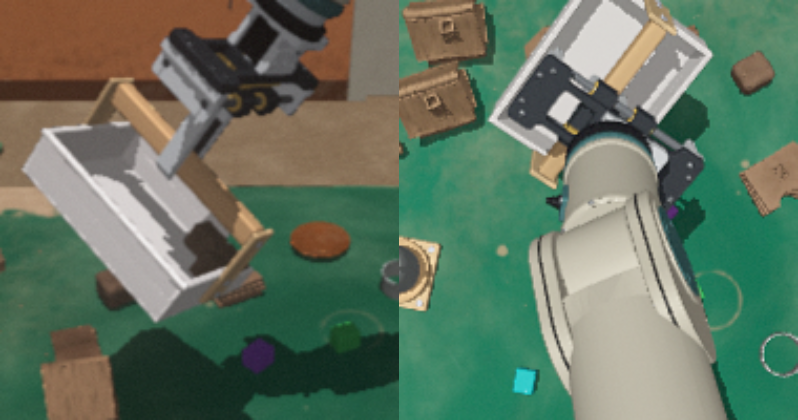

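Run:
```python
from h import *
F=env.grab_frame("side");i=F["img"][130:210,200:300].astype(float)
i=255*(i/255)**.55
cv2.imwrite("pics/z.png",cv2.resize(i.astype(np.uint8),None,fx=7,fy=7,interpolation=cv2.INTER_CUBIC)[...,::-1])
s=env.observe();print(s["clock"],s["force"],s["ft_torque"],s["tcp_pos"])
h=s["tcp_pos"];
from scipy.spatial.transform import Rotation as R
T=R.from_euler("xyz",s["orientation"],degrees=True);M=T.as_matrix()
X,Y,Z=M[:,0],-M[:,1],-M[:,2]
o=np.array(h)+.008*X-.076*Z   # tote underside centre
K=F["camera_matrix"];P=np.linalg.inv(F["pose"])
for n,v in(("foot",(.1,.075,0)),("corner",(.095,.07,.005)),("origin",(0,0,0)),("handle",(0,0,.095)),("x-y+rim",(-.1,.075,.052)),("x-y-rim",(-.1,-.075,.052))):
    w=o+v[0]*X+v[1]*Y+v[2]*Z;c=P[:3,:3]@w+P[:3,3];u=K@c;print(n,w.round(3),(u[:2]/u[2]).round(0))
```

```text
15.45 [ 0.51012015 -0.17152619 -3.58732527] [-0.07641971  1.03886318  0.00849933] [ 0.65063654 -0.03062461  0.3298291 ]
foot [ 0.586 -0.021  0.193] [264. 187.]
corner [ 0.589 -0.02   0.201] [263. 184.]
origin [ 0.689 -0.024  0.264] [215. 160.]
handle [ 0.635 -0.026  0.342] [239. 127.]
x-y+rim [ 0.687 -0.146  0.323] [218. 107.]
x-y-rim [ 0.762 -0.028  0.378] [172. 110.]
```

View pics/z.png

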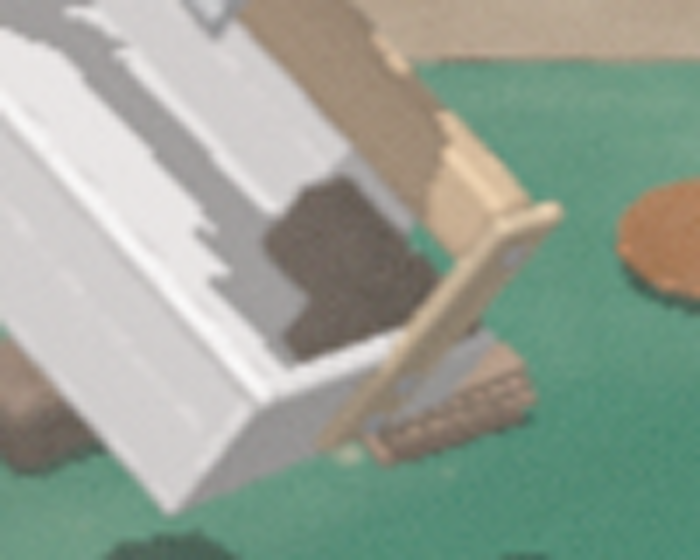

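The brown cluster at about (350,270) is L-shaped, as three pieces packed into the pouring corner would be. The tote's outline agrees with the grip model, so it hasn't slipped. The foot is about 0.19 m up and the tilt is about 35°.

```bash
python3 -c "
from station import env
print(env.sign_off())"
```

```text
the job is handed in; nothing more can be done
None
```

I handed the job in with the tote still held by its bar, tilted about 35° with the pouring corner's foot about 19 cm up and, as far as the side camera shows, all three clay pieces in that corner; the cap was pressed to its stop and came back up, and sign-off gave no verdict.

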